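Slide the pepper mill home into the condiment stand

ROBOT

A 6-joint arm with a two-finger parallel gripper is mounted at the origin on a cart in front of the work surface, level with it; the furniture and walls round the work are solid. World frame = base frame: x ahead of the robot, y to its left, z up, the work surface at z = 0. Lengths are in m, angles in degrees, forces in N, time in s.
With the tool pointing down it reaches from about 0.3 to 0.75 m from the base axis. Payload 8.5 kg.
Tool frame: the origin (TCP) lies midway between the tips of the shut fingers; the grasp point (between the pads) lies 19 mm behind it (env.tcp_to_grasp is the z of the grasp point in the tool frame, in m); z points along the fingers, y is the line along which they close (so a half turn about z gives the same grasp; the last joint's range is limited). The gripper opens to 85 mm and grips with 20 to 120 N. Pads are 22 mm wide; open, the fingers measure 114 mm over their backs; the gripper's body (76 mm by 85 mm) begins 54 mm behind the grasp point. The pads swing forward as they close: fully open they stand 13 mm farther back than shut.
Start: joints at [-78.627, 21.807, 74.336, -0, 83.858, -12.336], TCP at [0.221, -0.504, 0.231] pointing down, gripper open.
Joint ranges: [-178.18, 178.18], [-50.72, 133.34], [12.68, 142.11], [-81.47, 261.47], [9.98, 163.14], [-165.26, 165.26]. Speed limits (degrees/s): [136.94, 136.94, 180, 180, 180, 180].

INTERFACE

Orientations are given as a 3x3 rotation matrix whose columns are the frame's x, y, z axes.
In Python, from rig import env, imaging, job, models gives the robot as it stands. The module is installed in compiled form; this text tells all that it offers.
- The arm moves only by the tool jog_arm, never from a script. Its argument "plan" is text: rows parted by semicolons, each of 7 numbers parted by spaces: the turn, a rotation vector about the tool's x, y, z in degrees, then the shift along the tool's x, y, z in cm, then the closure in counts, from 0 (fully open) to 255 (shut). In form: rx ry rz x y z claw; .... A call has 1 to 10 rows; each row shifts and turns the commanded pose from where the row before left it, along the tool's axes as they then stand; what a row does not reach is not made up. A row lasts 1/12 s, in which the tool goes at most 41.7 mm and 7.16 degrees, less where a joint would pass 70% of its speed; a pose out of reach is approached as far as the arm can. A call with a gripper value outside its range is refused whole. The fingers move at their own pace and stop on an object; "grip_force" is the grip in N (left out, the last holds). Time passes only in rows, so rows that do not move let the fingers close. It gives the time, the measured TCP pose, the force, the opening and the grip force at its end, in the units of the state.
- env.observe(): the state, without advancing time (a new reading comes with each control period).
- imaging.get_image(name): name is "side" or "top" or "wrist"; returns a dict with "pixels" (384x512x3 uint8, red, green, blue), "depth" (384x512 float32, m along the optical axis (not along the pixel's ray), 0 where there is no reading), "fov_y" (degrees; the focal length in pixels is half the picture's height over the tangent of half this angle, whatever the lens; pixels are square), "cx", "cy" (the principal point, pixels), "distortion" ([k1, k2, p1, p2, k3] as OpenCV has them; the pictures are not rectified), "world_from_camera" (4x4, takes a point from camera to world coordinates). Camera axes: x right, y down, z forward; pixel columns grow to the right and rows downward; lengths in m; the calibration is good to about 2 mm. A picture is of the moment at which its call begins.
- job.close_job(): hands the job in; it is judged then, once.
Trained networks look in the newest picture that a camera, given by its name, has taken for a name from the list of things; names that differ only in an ending like _2 or _b are one class to them, and where a whole thing is asked for, a point or a joint stands for the part that bears it (a point fixed in the world has none). Each returns a list of dicts, best first, with "confidence" (0 to 1); they miss things now and then, are a little off and sometimes report something else, mostly with a low value. They report only what shows in the picture. A call takes as long as a camera call.
- models.outline_of(camera, query): "region" (384x512 bool, what is visible of it) and "bbox" ([centre column, centre row, width, height] in pixels, round what is visible of it).
- models.tip_of(camera, query): "at" ([column, row] in pixels: a listed point, or the origin of a listed thing).
The state is a dict: "time_s": time; "q": joint angles; "qvel": joint speeds; "joint_efforts": joint torques, N m; "position": TCP position; "tool_rot": TCP orientation; "ft_force": force on the tool from outside, world axes, zero at the start; "wrist_torque": the same for the moment, N m; "grip_width": finger opening in m; "gripper_force": force on a finger pad.
Only numpy, scipy, OpenCV 4.12 (cv2) and the standard library are available. Lean on these libraries where they do the work, as an engineer would, in place of code of your own. Each camera call takes 0.05 s, during which the arm holds its last target. There are 200 camera calls.

TASK

Slide the tall wooden pepper mill across the worktop into the empty bay of the dark wooden condiment stand, next to the salt shaker, until it stands fully home against the bay's back board. Push it low on its body with the fingertips so that it stays upright all the way: do not take it between the fingers, do not lift it, and do not touch its round head. Leave the salt shaker and everything else where they stand, and finish with the hand clear.

Things in the scene. Friction and masses are not known exactly. Their poses are not given: they have to be found in the camera images.
- mill: the pepper mill to slide: brown turned wood, round, 160 mm tall, 58 mm across at the foot, waisted above, 0.13 to 0.25 kg, loose on the worktop. Origin: centre of its underside; z up its axis. Its round head is all above 115 mm and does not turn. Pushed higher than about 35 mm it may tip instead of sliding; it slides at 0.6 to 2 N.
- stand: dark wooden condiment stand, fixed, no bottom, yaw -5 to +24 deg. Origin: worktop level, mid-outline (174 mm x, 68 mm y). Back board 12 mm thick, 60 high, at y -37 to -25. Three side walls, 10 mm thick, 34 high, at x -82, +12, +82, run from it to y +31. Own +y points out of the open mouths, about world +y (robot's left). Empty bay: x -77 to +7, nearer the robot; shaker's bay: x +17 to +77.
- bay_home (a point): point on the worktop in the empty bay (84 mm wide, 56 mm deep) where the centre of the mill's underside is when fully home: midway between the side walls, 29 mm in front of the back board, the mill touching the board. Axes as the stand's: y out of the mouth, whose edge is 27 mm from this point; x across the bay, away from the robot. Wall cabinets and a hood hang beyond x = 0.55, from z = 0.45 up.
- shaker: the salt shaker: clear body with a grey domed cap, 44 mm across, 90 mm tall, loose in the stand's other bay (about 82 mm from bay_home along the stand's x). Origin: centre of its underside. Leave it alone.
- jar_red: spice jar with a red cap and a red-brown label, 45 mm across, 106 mm tall, in the row behind the stand. Origin: centre of its underside. Leave it alone.
- jar_green: spice jar with a red cap and a green label, 45 mm across, 106 mm tall, in the row behind the stand. Origin: centre of its underside. Leave it alone.
- tea_box: dark blue carton, 72 x 71 x 112 mm, in the row behind the stand. Origin: centre of its underside. Leave it alone.
- tub: yoghurt tub, white and green, 72 mm across, 71 mm tall, in the row behind the stand. Origin: centre of its underside. Leave it alone.

How it is judged:
By the outcome, as a careful person would: the job done as asked, in the order asked, and still so for the second after the job is handed in, with the robot touching nothing.
It also fails if it takes over 53 s, if anything falls off the work surface, if the arm or the gripper's body presses on something with over 40 N, if the wrist force passes 120 N, or if a joint passes its speed limit or range.

## Working session

There is one attempt and no reset: what is moved stays moved. The work goes in short steps, Python scripts to look and compute and a tool call to move; the robot and the scene stay as the last step left them, time stands still between calls to the robot, and variables do not carry over. Pictures are saved under pics/ and viewed, at most 10 in all, crops included, and the job is handed in when it is done.

Besides the shell and the picture viewer there is one more tool, called after ">>>" by a JSON object that holds its "op" and its "data", one argument or row to a line. jog_arm: Moves the arm, as the interface text tells. Its arguments: {"type":"object","properties":{"plan":{"type":"string"},"grip_force":{"type":"number"}},"required":["plan"]}

```bash
mkdir -p pics
cat > h.py <<'E'
import numpy as np, cv2
from rig import env, imaging, job, models
def K(im):
    f=im["pixels"].shape[0]/2/np.tan(np.radians(im["fov_y"])/2)
    return np.array([[f,0,im["cx"]],[0,f,im["cy"]],[0,0,1.]])
def cloud(im,mask):
    v,u=np.nonzero(mask&(im["depth"]>0)); z=im["depth"][v,u]
    n=cv2.undistortPoints(np.c_[u,v].astype(float)[:,None],K(im),np.array(im["distortion"]))[:,0]
    p=np.c_[n*z[:,None],z]; T=np.array(im["world_from_camera"])
    return p@T[:3,:3].T+T[:3,3]
def ray(im,uv,z=0):
    n=cv2.undistortPoints(np.array([[uv]],float),K(im),np.array(im["distortion"]))[0,0]
    T=np.array(im["world_from_camera"]); d=T[:3,:3]@np.r_[n,1]
    return T[:3,3]+d*(z-T[2,3])/d[2]
def save(im,name,s=1.0): cv2.imwrite("pics/"+name,cv2.resize(im["pixels"][:,:,::-1],None,fx=s,fy=s))
E
python3 - <<'E'
from h import *
np.set_printoptions(precision=3,suppress=True)
ims={}
for c in ("side","top"):
    im=imaging.get_image(c); ims[c]=im["pixels"]; print(c,im["world_from_camera"])
    for q in ("mill","stand","shaker","jar_red","jar_green","tea_box","tub"):
        for r in models.outline_of(c,q)[:1]:
            p=cloud(im,r["region"])
            print(q,round(r["confidence"],2),r["bbox"],np.percentile(p,[2,50,98],axis=0).ravel() if len(p) else 0)
    for q in("mill","bay_home"):
        for r in models.tip_of(c,q)[:2]: print("tip",q,r["confidence"],r["at"],ray(im,r["at"]))
a=cv2.resize(np.vstack([ims["side"],ims["top"]]),(400,600)); 
cv2.imwrite("pics/a.png",np.hstack([cv2.resize(ims["side"],(400,300)),cv2.resize(ims["top"],(400,300))])[:,:,::-1])
s=env.observe();print(s["position"],s["tool_rot"],s["time_s"],s["grip_width"])
E
```

```text
side [[-0.858 -0.22   0.464  0.142]
 [-0.513  0.41  -0.754  0.691]
 [-0.024 -0.885 -0.464  0.46 ]
 [ 0.     0.     0.     1.   ]]
stand 0.96 [297.5, 169.2, 82.2, 39.3] [ 0.47  -0.208  0.002  0.544 -0.193  0.032  0.641 -0.127  0.06 ]
shaker 0.96 [281.1, 164.1, 14.6, 40.7] [ 0.57  -0.165  0.007  0.59  -0.144  0.049  0.613 -0.136  0.089]
jar_red 0.62 [208.9, 167.3, 23.2, 53.5] [ 0.693 -0.062  0.002  0.702 -0.023  0.063  0.733 -0.013  0.107]
jar_green 0.64 [229.8, 151.6, 24.4, 45.8] [ 0.702 -0.179  0.001  0.714 -0.117  0.06   0.786 -0.108  0.107]
tea_box 0.56 [179.4, 182.1, 49.1, 66.8] [0.683 0.02  0.    0.701 0.083 0.068 0.76  0.092 0.112]
tub 0.67 [255.0, 143.7, 25.2, 32.0] [ 0.693 -0.272  0.005  0.713 -0.226  0.05   0.747 -0.214  0.071]
tip mill 0.87 [276.2, 256.9] [ 0.455  0.127 -0.   ]
tip bay_home 0.72 [310.4, 183.2] [ 0.526 -0.166  0.   ]
tip bay_home 0.65 [299.0, 178.8] [ 0.56  -0.175  0.   ]
top [[-0.022 -0.985  0.172  0.429]
 [-1.     0.023  0.001 -0.022]
 [-0.005 -0.172 -0.985  0.896]
 [ 0.     0.     0.     1.   ]]
mill 0.92 [186.5, 246.7, 42.6, 27.9] [0.437 0.098 0.013 0.46 
[... 224 characters left out ...]
-0.141  0.091]
jar_red 0.58 [262.4, 127.2, 28.1, 37.5] [ 0.692 -0.058  0.001  0.703 -0.038  0.104  0.732 -0.017  0.11 ]
jar_green 0.56 [310.3, 122.8, 23.2, 31.5] [ 0.701 -0.152  0.009  0.712 -0.13   0.105  0.741 -0.112  0.11 ]
tea_box 0.57 [220.2, 125.5, 39.7, 44.7] [0.683 0.019 0.021 0.705 0.051 0.111 0.749 0.084 0.115]
tub 0.71 [361.0, 124.3, 35.0, 35.0] [ 0.689 -0.279  0.006  0.717 -0.247  0.071  0.753 -0.218  0.074]
tip mill 0.83 [187.3, 245.2] [0.469 0.135 0.   ]
tip mill 0.19 [263.1, 135.1] [ 0.716 -0.037  0.   ]
tip bay_home 0.78 [323.0, 221.6] [ 0.514 -0.164  0.   ]
[ 0.221 -0.504  0.231] [[ 0.916  0.402  0.   ]
 [ 0.402 -0.916 -0.   ]
 [-0.     0.    -1.   ]] 1.0 0.08565733700141134
```

Run:
```python
from h import *
from scipy.optimize import least_squares
np.set_printoptions(precision=4,suppress=True)
big=[]
for c in ("side","top"):
    im=imaging.get_image(c); full=cloud(im,np.ones((384,512),bool))
    # mill: low part circle fit
    m=full[(abs(full[:,0]-.46)<.06)&(abs(full[:,1]-.12)<.06)&(full[:,2]>.004)&(full[:,2]<.175)]
    for lo,hi,r in((.004,.02,.029),(.02,.05,None),(.115,.16,None)):
        p=m[(m[:,2]>lo)&(m[:,2]<hi)]
        if len(p)<8: print(c,lo,len(p));continue
        f=lambda x:np.hypot(p[:,0]-x[0],p[:,1]-x[1])-(r or x[2])
        s=least_squares(f,[.46,.12,.02],loss="soft_l1",f_scale=.002); print(c,"mill",lo,len(p),s.x,np.std(s.fun))
    # stand top of back board & walls
    b=full[(full[:,0]>.44)&(full[:,0]<.67)&(full[:,1]<-.1)&(full[:,1]>-.25)]
    t=b[(b[:,2]>.056)&(b[:,2]<.064)]
    cc,(w,h),a=cv2.minAreaRect((t[:,:2]*1000).astype(np.float32)); print(c,"board top rect",len(t),cc,w,h,a)
    l=cv2.fitLine((t[:,:2]).astype(np.float32),cv2.DIST_HUBER,0,.001,.001).ravel(); print(l,np.degrees(np.arctan(l[1]/l[0])))
    w=b[(b[:,2]>.028)&(b[:,2]<.037)]
    yaw=np.arctan(l[1]/l[0]); R=np.array([[np.cos(yaw),np.sin(yaw)],[-np.sin(yaw),np.cos(yaw)]])
    q=(w[:,:2])@R.T; print("u hist",np.histogram(q[:,0],bins=np.arange(.38,.7,.005)))
    print("v",np.percentile(q[:,1],[1,99]), "board uv",np.percentile(t[:,:2]@R.T,[1,50,99],axis=0).ravel())
    big.append(cv2.resize(im["pixels"][60:330,120:430] if c=="side" else im["pixels"][80:350,120:430],(400,348)))
cv2.imwrite("pics/b.png",np.hstack(big)[:,:,::-1])
```

```text
side mill 0.004 310 [0.4615 0.1251 0.02  ] 0.00194276179189081
side mill 0.02 477 [0.4611 0.1261 0.0257] 0.001300968453017709
side mill 0.115 697 [0.4581 0.1328 0.015 ] 0.0048586861247048
side board top rect 215 (557.4674682617188, -176.5128173828125) 173.59030151367188 55.60041046142578 11.817856788635254
[ 0.9692  0.2464  0.5462 -0.1942] 14.266777
u hist (array([ 0,  0,  0,  0,  0,  1, 28, 33, 20,  7,  7,  6,  8,  6,  8, 10,  5,
        5,  6,  8,  8,  6,  7,  8,  7, 30, 25, 15, 20, 13,  8,  8,  8,  8,
        6,  4,  3,  1,  8, 30, 22,  5,  0,  0,  0,  0,  0,  0,  0,  0,  0,
        0,  0,  0,  0,  0,  0,  0,  0,  0,  0,  0,  0]), array([0.38 , 0.385, 0.39 , 0.395, 0.4  , 0.405, 0.41 , 0.415, 0.42 ,
       0.425, 0.43 , 0.435, 0.44 , 0.445, 0.45 , 0.455, 0.46 , 0.465,
       0.47 , 0.475, 0.48 , 0.485, 0.49 , 0.495, 0.5  , 0.505, 0.51 ,
       0.515, 0.52 , 0.525, 0.53 , 0.535, 0.54 , 0.545, 0.55 , 0.555,
       0.56 , 0.565, 0.57 , 0.575, 0.58 , 0.585, 0.59 , 0.595, 0.6  ,
       0.605, 0.61 , 0.615, 0.62 , 0.625, 0.63 , 0.635, 0.64 , 0.645,
       0.65 , 0.655, 0.66 , 0.665, 0.6
[... 652 characters left out ...]
3,  6,  5,  3,  2,  3,  2,  2, 56, 52, 11,  0,  0,  0,  0,
        0,  0,  0,  0,  0,  0,  0,  0,  0,  0,  0,  0]), array([0.38 , 0.385, 0.39 , 0.395, 0.4  , 0.405, 0.41 , 0.415, 0.42 ,
       0.425, 0.43 , 0.435, 0.44 , 0.445, 0.45 , 0.455, 0.46 , 0.465,
       0.47 , 0.475, 0.48 , 0.485, 0.49 , 0.495, 0.5  , 0.505, 0.51 ,
       0.515, 0.52 , 0.525, 0.53 , 0.535, 0.54 , 0.545, 0.55 , 0.555,
       0.56 , 0.565, 0.57 , 0.575, 0.58 , 0.585, 0.59 , 0.595, 0.6  ,
       0.605, 0.61 , 0.615, 0.62 , 0.625, 0.63 , 0.635, 0.64 , 0.645,
       0.65 , 0.655, 0.66 , 0.665, 0.67 , 0.675, 0.68 , 0.685, 0.69 ,
       0.695]))
v [-0.2788 -0.2233] board uv [ 0.4391 -0.2898  0.5262 -0.2829  0.6074 -0.2351]
```

View pics/b.png

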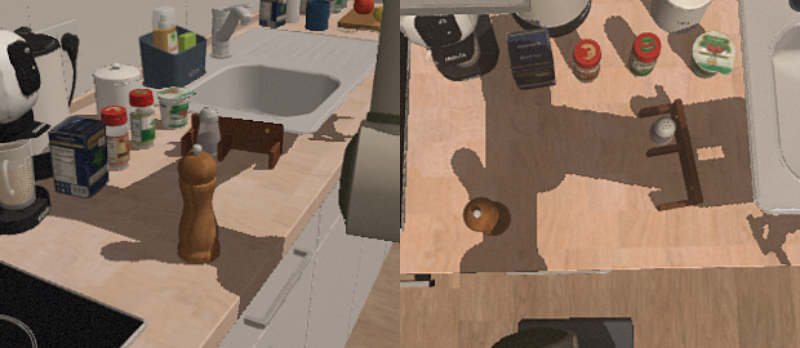

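Run:
```python
from h import *
from scipy.optimize import least_squares
np.set_printoptions(precision=4,suppress=True)
def rd(q,c,h):
    d=abs(q-c)-h; return np.hypot(*np.maximum(d,0).T)
P=[];
for c in ("side","top"):
    im=imaging.get_image(c); r=[x for x in models.outline_of(c,"stand")][0]["region"]
    p=cloud(im,r); p=p[(p[:,2]>.01)&(p[:,2]<.068)]; P.append(p)
H=.0
def f(x,p):
    R=np.array([[np.cos(x[2]),-np.sin(x[2])],[np.sin(x[2]),np.cos(x[2])]])
    q=(p[:,:2]-x[:2])@R
    low=p[:,2]<.04
    db=rd(q,np.array([0,-.031]),np.array([.087,.006]))
    dw=np.min([rd(q,np.array([a,-.003]),np.array([.005,.034])) for a in(-.082,.012,.082)],axis=0)
    return np.where(low,np.minimum(db,dw),db)
for p in P+[np.vstack(P)]:
    s=least_squares(f,[.555,-.175,.16],args=(p,),loss="soft_l1",f_scale=.002)
    x=s.x;R=np.array([[np.cos(x[2]),-np.sin(x[2])],[np.sin(x[2]),np.cos(x[2])]])
    print(len(p),x[:2],np.degrees(x[2]),np.mean(f(x,p)),"home",x[:2]+R@[-.035,.004])
```

```text
1398 [ 0.5568 -0.1642] 9.0605563356568 5.065290431027898e-05 home [ 0.5216 -0.1658]
1178 [ 0.5564 -0.1685] 8.548972766729209 9.458813420404795e-06 home [ 0.5212 -0.1698]
2576 [ 0.5565 -0.1662] 8.398012682100779 8.428187401814551e-05 home [ 0.5213 -0.1673]
```

>>> {"op": "jog_arm", "data": {
  "plan": "0 0 0 0 0 -3.5 0; 0 0 0 0 0 -3.5 0; 0 0 -7 0 0 0 160; 0 0 -7 0 0 0 160; 0 0 -7 0 0 0 160; 0 0 -7 0 0 0 160; 0 0 -7 0 0 0 160; 0 0 -7 0 0 0 160; 0 0 -7 0 0 0 160; 0 0 -7 0 0 0 160"
}}

```text
time_s: 2.13
position: [0.2211, -0.5036, 0.3013]
tool_rot: [[0.173, 0.985, -0.0], [0.985, -0.173, 0.0], [0.0, -0.0, -1.0]]
ft_force: [-0.1, -0.4, 0.0]
grip_width: 0.0321
gripper_force: 0.0
```

>>> {"op": "jog_arm", "data": {
  "plan": "0 0 -7 0 0 0 160; 0 0 -7 0 0 0 160; 0 0 -7 0 0 0 160; 0 0 -0.6 0 0 0 160; 0 0 0 3.3 1.8 0 160; 0 0 0 3.3 1.8 0 160; 0 0 0 3.3 1.8 0 160; 0 0 0 3.3 1.8 0 160; 0 0 0 3.3 1.8 0 160; 0 0 0 3.3 1.8 0 160"
}}

```text
time_s: 2.97
position: [0.2883, -0.2864, 0.3014]
tool_rot: [[-0.192, 0.981, 0.0], [0.981, 0.192, -0.0], [-0.0, 0.0, -1.0]]
ft_force: [0.6, 0.1, 1.0]
grip_width: 0.0318
gripper_force: 0.0
```

>>> {"op": "jog_arm", "data": {
  "plan": "0 0 0 3.5 1.9 0 160; 0 0 0 3.5 1.9 0 160; 0 0 0 3.5 1.9 0 160; 0 0 0 3.5 1.9 0 160; 0 0 0 3.5 1.9 0 160; 0 0 0 3.5 1.9 0 160; 0 0 0 3.5 1.9 0 160; 0 0 0 3.5 1.9 0 160; 0 0 0 3.5 1.9 0 160; 0 0 0 3.5 1.9 0 160"
}}

```text
time_s: 3.8
position: [0.4059, 0.0944, 0.3016]
tool_rot: [[-0.193, 0.981, 0.001], [0.981, 0.193, -0.0], [-0.0, 0.001, -1.0]]
ft_force: [0.7, -0.5, -0.5]
grip_width: 0.0318
gripper_force: 0.0
```

>>> {"op": "jog_arm", "data": {
  "plan": "0 0 0 3.5 1.9 0 160; 0 0 0 3.5 1.9 0 160; 0 0 0 3.5 1.9 0 160; 0 -6 0 0 0 0 160; 0 -6 0 0 0 0 160; 0 -6 0 0 0 0 160; 0 -6 0 0 0 0 160; 0 -6 0 0 0 0 160; 0 -6 0 0 0 0 160; 0 0 0 0 0 0 160"
}}

```text
time_s: 4.63
position: [0.4405, 0.2079, 0.2996]
tool_rot: [[-0.16, 0.98, 0.115], [0.79, 0.197, -0.58], [-0.592, -0.002, -0.806]]
ft_force: [0.6, 0.1, -1.5]
grip_width: 0.0317
gripper_force: 0.0
```

>>> {"op": "jog_arm", "data": {
  "plan": "0 0 0 1.9 0.2 2.6 160; 0 0 0 1.9 0.2 2.6 160; 0 0 0 1.9 0 2.6 160; 0 0 0 1.9 0 2.6 160; 0 0 0 1.9 0 2.6 160; 0 0 0 1.9 0 2.6 160; 0 0 0 1.9 0 2.6 160; 0 0 0 1.9 0 2.6 160; 0 0 0 0.8 0 1.1 160; 0 0 0 0 0 0 160"
}}

```text
time_s: 5.47
position: [0.4443, 0.2071, 0.0281]
tool_rot: [[-0.158, 0.981, 0.111], [0.794, 0.193, -0.577], [-0.588, -0.003, -0.809]]
ft_force: [-0.7, 0.8, 0.3]
grip_width: 0.0317
gripper_force: 0.0
```

Run:
```python
from h import *
o=[]
for c in("side","top"):
    im=imaging.get_image(c); p=im["pixels"]
    for r in models.tip_of(c,"mill")[:1]: print(r,ray(im,r["at"]))
    o.append(cv2.resize(p[150:350,180:380] if c=="side" else p[150:350,100:300],(400,400)))
cv2.imwrite("pics/c.png",np.hstack(o)[:,:,::-1]); s=env.observe(); print(s["position"],s["q"])
```

```text
{'at': [276.4, 261.7], 'confidence': 0.74} [4.47677639e-01 1.39346953e-01 5.55111512e-17]
{'at': [187.5, 245.9], 'confidence': 0.92} [0.46777477 0.13503928 0.        ]
[0.44589263 0.20824974 0.03192044] [ 28.20886739  38.89315599  92.05515412 -37.90984283  66.19363894
  38.08277545]
```

View pics/c.png

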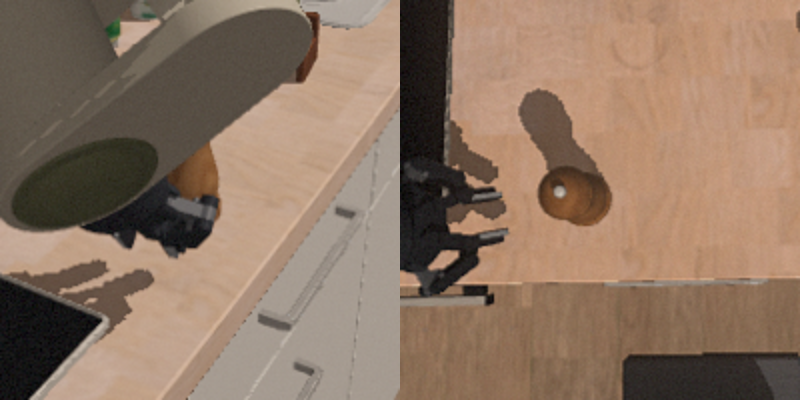

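>>> {"op": "jog_arm", "data": {
  "plan": "0 0 0 0.6 0 0.8 160; 0 0 0 0.6 0 0.8 160; 0 0 0 0 0 0 160; 0 0 0 -0.8 0 0.6 160; 0 0 0 -0.8 0 0.6 160; 0 0 0 -0.8 0 0.6 160; 0 0 0 -0.4 0 0.3 160; 0 0 0 0 0 0 160"
}}

```text
time_s: 6.33
position: [0.452, 0.1724, 0.0098]
tool_rot: [[-0.157, 0.981, 0.114], [0.794, 0.194, -0.577], [-0.588, -0.0, -0.809]]
ft_force: [0.4, 0.4, 0.3]
grip_width: 0.0317
gripper_force: 0.0
```

>>> {"op": "jog_arm", "data": {
  "plan": "0 0 0 -0.1 0 -0.2 160; 0 0 0 -0.4 0 0.3 160; 0 0 0 -0.4 0 0.3 160; 0 0 0 -0.4 0 0.3 160; 0 0 0 -0.4 0 0.3 160; 0 0 0 -0.4 0 0.3 160; 0 0 0 -0.4 0 0.3 160; 0 0 0 -0.4 0 0.3 160; 0 0 0 -0.4 0 0.3 160; 0 0 0 0 0 0 160"
}}

```text
time_s: 7.17
position: [0.4597, 0.1341, 0.0112]
tool_rot: [[-0.158, 0.981, 0.115], [0.793, 0.195, -0.577], [-0.588, -0.0, -0.809]]
ft_force: [0.3, -0.0, 0.4]
grip_width: 0.0317
gripper_force: 0.1
```

```bash
cat > m.py <<'E'
from h import *
import sys
from scipy.optimize import least_squares
np.set_printoptions(precision=4,suppress=True)
def mill(c,x0):
    im=imaging.get_image(c); full=cloud(im,np.ones((384,512),bool))
    r=models.outline_of(c,"mill"); 
    if not r: print(c,"no mill"); return im
    p=cloud(im,r[0]["region"]); print(c,r[0]["confidence"],len(p))
    h=p[p[:,2]>.12]; 
    if len(h): print(" head mid",h.min(0),h.max(0),"top",np.median(p[p[:,2]>p[:,2].max()-.006],axis=0))
    q=p[(p[:,2]>.02)&(p[:,2]<.05)]
    if len(q)>10:
        s=least_squares(lambda x:np.hypot(*(q[:,:2]-x[:2]).T)-.0257,x0,loss="soft_l1",f_scale=.002); print(" body",len(q),s.x)
    return im
s=env.observe(); R=np.array(s["tool_rot"]);d=R[:2,2]/np.hypot(*R[:2,2]); t=np.array(s["position"]); print(t,d,s["ft_force"],"expect mill",t[:2]+.031*d)
ims=[mill(c,t[:2]+.031*d) for c in("top","side")]
E
python3 m.py
```

```text
[0.4597 0.1341 0.0112] [ 0.1952 -0.9808] [ 0.3483 -0.0153  0.3892] expect mill [0.4657 0.1037]
top 0.79 806
 head mid [0.4431 0.0791 0.1278] [0.4916 0.1268 0.163 ] top [0.4677 0.1029 0.1598]
 body 77 [0.4661 0.1052]
side 0.65 199
 body 13 [0.4671 0.1068]
```

>>> {"op": "jog_arm", "data": {
  "plan": "0 0 0 -0.5 0 0.36 160; 0 0 0 -0.65 0 0.47 160; 0 0 0 -0.81 0 0.59 160; 0 0 0 -0.81 0 0.59 160; 0 0 0 -0.81 0 0.59 160; 0 0 0 -0.81 0 0.59 160; 0 0 0 -0.81 0 0.59 160; 0 0 0 -0.81 0 0.59 160; 0 0 0 -0.65 0 0.47 160; 0 0 0 -0.5 0 0.36 160"
}}

```text
time_s: 8.2
position: [0.4771, 0.0471, 0.0112]
tool_rot: [[-0.158, 0.981, 0.115], [0.793, 0.195, -0.576], [-0.588, -0.0, -0.809]]
ft_force: [-0.0, 0.6, -0.9]
grip_width: 0.0314
gripper_force: 0.6
```

```bash
python3 m.py
```

```text
[0.4771 0.0471 0.0112] [ 0.1954 -0.9807] [-0.026   0.6033 -0.8929] expect mill [0.4831 0.0167]
top 0.81 715
 head mid [ 0.4595 -0.0074  0.1291] [0.5083 0.0417 0.1623] top [0.4847 0.0165 0.1595]
 body 57 [0.4831 0.0186]
side 0.67 201
 body 17 [0.4823 0.0205]
```

>>> {"op": "jog_arm", "data": {
  "plan": "0 0 0 -0.5 0 0.36 160; 0 0 0 -0.65 0 0.47 160; 0 0 0 -0.81 0 0.59 160; 0 0 0 -0.81 0 0.59 160; 0 0 0 -0.81 0 0.59 160; 0 0 0 -0.81 0 0.59 160; 0 0 0 -0.81 0 0.59 160; 0 0 0 -0.81 0 0.59 160; 0 0 0 -0.65 0 0.47 160; 0 0 0 -0.5 0 0.36 160"
}}

```text
time_s: 9.23
position: [0.4944, -0.0397, 0.0112]
tool_rot: [[-0.158, 0.981, 0.115], [0.793, 0.195, -0.576], [-0.588, -0.0, -0.809]]
ft_force: [-0.0, 1.2, -0.6]
grip_width: 0.032
gripper_force: 0.5
```

```bash
cat >> m.py <<'E'
if len(sys.argv)>1:
    cv2.imwrite("pics/"+sys.argv[1],np.hstack([cv2.resize(ims[0]["pixels"][140:290,250:400],(400,400)),cv2.resize(ims[1]["pixels"][100:250,220:370],(400,400))])[:,:,::-1])
E
python3 m.py d.png
```

```text
[ 0.4944 -0.0397  0.0112] [ 0.1954 -0.9807] [-0.0173  1.1947 -0.6339] expect mill [ 0.5004 -0.0701]
top 0.85 719
 head mid [ 0.4778 -0.0924  0.1301] [ 0.5254 -0.0453  0.1625] top [ 0.5017 -0.07    0.1596]
 body 65 [ 0.5001 -0.0684]
side 0.53 132
 head mid [0.4432 0.0208 0.1244] [0.4476 0.03   0.1259] top [0.4448 0.0267 0.1255]
 body 21 [ 0.5004 -0.0668]
```

View pics/d.png

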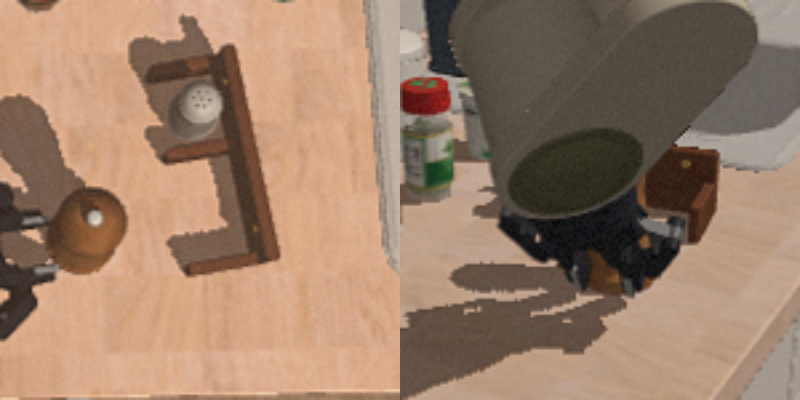

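>>> {"op": "jog_arm", "data": {
  "plan": "0 0 0 -0.5 0.05 0.36 160; 0 0 0 -0.65 0.05 0.47 160; 0 0 0 -0.81 0.05 0.59 160; 0 0 0 -0.81 0 0.59 160; 0 0 0 -0.81 0 0.59 160; 0 0 0 -0.81 0 0.59 160; 0 0 0 -0.81 0 0.59 160; 0 0 0 -0.81 0 0.59 160; 0 0 0 -0.65 0 0.47 160; 0 0 0 -0.5 0 0.36 160"
}}

```text
time_s: 10.27
position: [0.5132, -0.1262, 0.0112]
tool_rot: [[-0.158, 0.981, 0.115], [0.793, 0.195, -0.576], [-0.588, 0.0, -0.809]]
ft_force: [-0.2, 1.3, 0.4]
grip_width: 0.0317
gripper_force: 0.6
```

```bash
python3 m.py e.png
```

```text
[ 0.5132 -0.1262  0.0112] [ 0.1955 -0.9807] [-0.2064  1.3382  0.3783] expect mill [ 0.5193 -0.1566]
top 0.76 914
 head mid [ 0.4964 -0.18    0.1262] [ 0.5444 -0.1309  0.1622] top [ 0.5201 -0.1565  0.1601]
 body 99 [ 0.5191 -0.1549]
side 0.61 189
 body 72 [ 0.5199 -0.1529]
```

View pics/e.png

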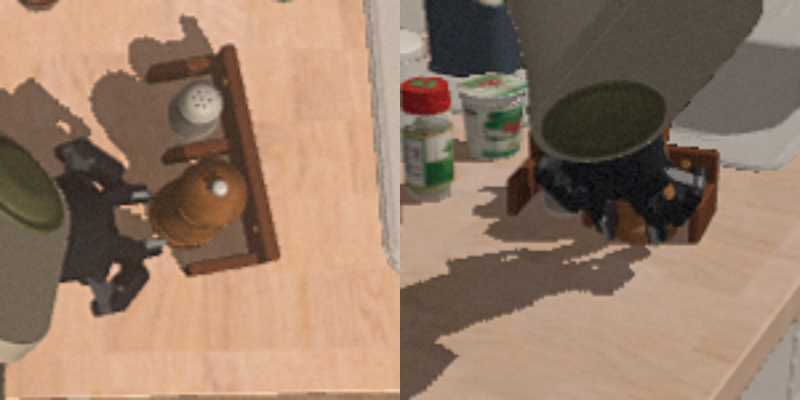

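>>> {"op": "jog_arm", "data": {
  "plan": "0 0 0 -0.24 0 0.18 160; 0 0 0 -0.24 0 0.18 160; 0 0 0 -0.24 0 0.18 160; 0 0 0 -0.08 0 0.06 160; 0 0 0 0 0 0 160"
}}

```text
time_s: 10.88
position: [0.5151, -0.135, 0.0111]
tool_rot: [[-0.158, 0.981, 0.115], [0.793, 0.196, -0.576], [-0.588, 0.0, -0.809]]
ft_force: [1.0, 0.5, 0.8]
grip_width: 0.0321
gripper_force: 0.3
```

>>> {"op": "jog_arm", "data": {
  "plan": "0 0 0 -0.08 0 0.06 160; 0 0 0 -0.08 0 0.06 160; 0 0 0 0 0 0 160"
}}

```text
time_s: 11.13
position: [0.5154, -0.1369, 0.0111]
tool_rot: [[-0.159, 0.981, 0.115], [0.793, 0.196, -0.576], [-0.588, 0.0, -0.809]]
ft_force: [0.5, 0.8, 1.4]
grip_width: 0.0321
gripper_force: 0.7
```

>>> {"op": "jog_arm", "data": {
  "plan": "0 0 0 -0.08 0 0.06 160; 0 0 0 -0.08 0 0.06 160; 0 0 0 0 0 0 160"
}}

```text
time_s: 11.38
position: [0.5159, -0.1389, 0.0111]
tool_rot: [[-0.159, 0.981, 0.115], [0.793, 0.196, -0.576], [-0.588, 0.0, -0.809]]
ft_force: [-0.6, 0.3, 1.0]
grip_width: 0.0318
gripper_force: 0.7
```

>>> {"op": "jog_arm", "data": {
  "plan": "0 0 0 -0.08 0 0.06 160; 0 0 0 0 0 0 160; 0 0 0 0 0 0 160"
}}

```text
time_s: 11.63
position: [0.516, -0.1398, 0.011]
tool_rot: [[-0.159, 0.981, 0.115], [0.793, 0.196, -0.576], [-0.588, 0.0, -0.809]]
ft_force: [0.5, 1.5, 1.5]
grip_width: 0.0319
gripper_force: 0.7
```

>>> {"op": "jog_arm", "data": {
  "plan": "0 0 0 -0.08 0 0.06 160; 0 0 0 -0.08 0 0.06 160; 0 0 0 0 0 0 160"
}}

```text
time_s: 11.88
position: [0.5165, -0.1419, 0.011]
tool_rot: [[-0.158, 0.981, 0.115], [0.793, 0.196, -0.576], [-0.588, 0.0, -0.809]]
ft_force: [-0.5, 1.0, 1.3]
grip_width: 0.0314
gripper_force: 0.9
```

>>> {"op": "jog_arm", "data": {
  "plan": "0 0 0 -0.08 0 0.06 160; 0 0 0 0 0 0 160; 0 0 0 0 0 0 160"
}}

```text
time_s: 12.13
position: [0.5166, -0.1427, 0.011]
tool_rot: [[-0.159, 0.981, 0.115], [0.793, 0.196, -0.576], [-0.588, 0.0, -0.809]]
ft_force: [-0.7, 1.7, 0.6]
grip_width: 0.0317
gripper_force: 1.0
```

```bash
python3 m.py
```

```text
[ 0.5166 -0.1427  0.011 ] [ 0.1961 -0.9806] [-0.709   1.7026  0.6233] expect mill [ 0.5227 -0.1731]
top 0.75 920
 head mid [ 0.4998 -0.1953  0.1268] [ 0.5477 -0.1479  0.1636] top [ 0.5241 -0.1725  0.1603]
 body 106 [ 0.5223 -0.171 ]
side 0.63 182
 body 68 [ 0.5233 -0.169 ]
```

>>> {"op": "jog_arm", "data": {
  "plan": "0 0 0 -0.08 0 0.06 160; 0 0 0 0 0 0 160; 0 0 0 0 0 0 160"
}}

```text
time_s: 12.58
position: [0.5167, -0.1432, 0.0109]
tool_rot: [[-0.159, 0.981, 0.115], [0.794, 0.196, -0.576], [-0.587, 0.0, -0.809]]
ft_force: [-1.6, 5.6, 2.6]
grip_width: 0.0319
gripper_force: 3.1
```

>>> {"op": "jog_arm", "data": {
  "plan": "0 0 0 -0.08 0 0.06 160; 0 0 0 0 0 0 160; 0 0 0 0 0 0 160"
}}

```text
time_s: 12.83
position: [0.5168, -0.1435, 0.0108]
tool_rot: [[-0.159, 0.98, 0.116], [0.794, 0.197, -0.575], [-0.587, 0.0, -0.81]]
ft_force: [-1.3, 11.6, 2.9]
grip_width: 0.0316
gripper_force: 5.6
```

The force rose sharply, so the mill is against the board. Next I'll back off.

>>> {"op": "jog_arm", "data": {
  "plan": "0 0 0 0.2 0 -0.15 160; 0 0 0 0.4 0 -0.3 160; 0 0 0 0.8 0 -0.59 160; 0 0 0 1.6 0 -1.2 160; 0 0 0 1.6 0 -1.2 160; 0 0 0 1.6 0 -1.2 160; 0 0 0 1.6 0 -1.2 160; 0 0 0 1.6 0 -1.2 160; 0 0 0 1.6 0 -1.2 160; 0 0 0 0 0 0 160"
}}

```text
time_s: 13.67
position: [0.4893, -0.0069, 0.0129]
tool_rot: [[-0.161, 0.98, 0.117], [0.793, 0.199, -0.576], [-0.587, -0.0, -0.809]]
ft_force: [0.6, 0.1, 1.0]
grip_width: 0.032
gripper_force: 0.0
```

>>> {"op": "jog_arm", "data": {
  "plan": "0 0 0 1 0 -3 160; 0 0 0 1 0 -3 160; 0 0 0 1 0 -3 160; 0 0 0 1 0 -3 160; 0 0 0 1 0 -3 160; 0 0 0 0 0 0 160; 0 0 0 0 0 0 160"
}}

```text
time_s: 14.25
position: [0.465, 0.1169, 0.1054]
tool_rot: [[-0.159, 0.98, 0.118], [0.793, 0.198, -0.576], [-0.588, 0.002, -0.809]]
ft_force: [-0.0, 0.4, -0.3]
grip_width: 0.0316
gripper_force: 0.0
```

```bash
python3 m.py f.png
```

```text
[0.465  0.1169 0.1054] [ 0.2004 -0.9797] [-0.0084  0.3953 -0.3251] expect mill [0.4712 0.0866]
top 0.59 915
 head mid [ 0.4999 -0.1961  0.1271] [ 0.5478 -0.148   0.1633] top [ 0.5247 -0.172   0.159 ]
 body 97 [ 0.5225 -0.1711]
side 0.69 1151
 head mid [ 0.3448 -0.1753  0.1201] [0.5383 0.2547 0.2885] top [0.3448 0.2547 0.2885]
 body 238 [ 0.5224 -0.1697]
```

View pics/f.png

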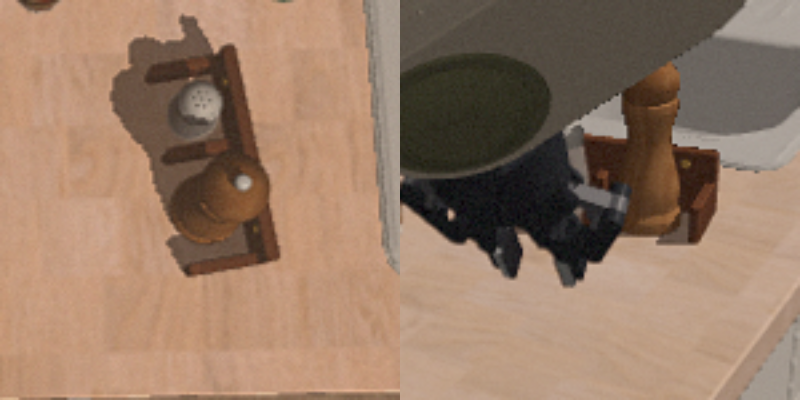

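The picture shows the mill upright and against the back board in the near bay (base about column 205, row 215 in the left panel). The shaker hasn't moved and the hand is clear.

```bash
python3 -c "
from rig import job
print(job.close_job())"
```

```text
the job is handed in; nothing more can be done
None
```

The pepper mill stands upright in the empty bay, pushed against the back board until the force rose to about 12 N. The salt shaker hasn't moved, the hand is clear, and I handed the job in at about 14 s; no verdict came back.

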